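# Tracing exercise on the drop-down board of a box trainer

### The arm

A 6-joint arm with a two-finger parallel gripper is mounted at the origin on the work surface. World frame = base frame: x ahead of the robot, y to its left, z up, the work surface at z = 0. Lengths are in m, angles in degrees, forces in N, time in s.
With the tool pointing down it reaches from about 0.4 to 0.825 m from the base axis. Payload 7 kg.
Tool frame: the origin (TCP) lies midway between the tips of the shut fingers; the grasp point (between the pads) lies ctrl.grasp_offset behind it (ctrl.grasp_offset is the distance from the TCP to the grasp point, in m); z points along the fingers, y is the line along which they close (so a half turn about z gives the same grasp; the last joint's range is limited). The gripper opens to 88 mm and grips with 3 to 60 N. Pads are 19 mm wide; open, the fingers measure 130 mm over their backs; the gripper's body (78 mm by 193 mm) begins 47 mm behind the grasp point.
Start: joints at [-47.492, 20.546, 0.682, 0, -70.136, -16.507], TCP at [0.296, -0.607, 0.192] pointing down, gripper open.
Joint ranges: [-176.03, 176.03], [-82.01, 121.73], [-58.28, 71.71], [-173.87, 95.51], [-174.79, -0.11], [-173.66, 173.66]. Speed limits (degrees/s): [136.94, 136.94, 172.46, 180, 180, 180].

### API

Orientations are given as [roll, pitch, yaw] about the fixed x, y, z axes, in that order (R = Rz(yaw) Ry(pitch) Rx(roll)).
In Python, from plant import ctrl gives the robot as it stands. The module is installed in compiled form; this text tells all that it offers.
- The arm moves only by the tool send_rows, never from a script. Its argument "increments" is a list that holds one entry, the list of rows, each a list of 4 numbers: the shift along the world's x, y, z normalised to -1 to 1, where 1 is 0.2 m, then the turn about the world's z normalised to -1 to 1, where 1 is 1.5 rad. In form: [[[x, y, z, roll], ...]]. A call has 1 to 12 rows; each row is the pose to reach, as a shift and turn from the pose commanded when the call began; what a row does not reach only later rows make up. A row lasts 1/8 s, in which the tool goes at most 62.5 mm and 10.7 degrees, less where a joint would pass 70% of its speed; a pose out of reach is approached as far as the arm can. A call with a number of a shift or a turn outside -1 to 1 is refused whole. A call with a gripper value outside its range is refused whole. "jaw" is the opening, from 0 (shut) to 1 (fully open), set as the call begins (left out, the last holds). The fingers move at their own pace and stop on an object; the grip force is fixed at half the most. Time passes only in rows, so rows that repeat a pose let the fingers close. It gives the time, the measured TCP pose, the force, the opening and the grip force at its end, in the units of the state.
- ctrl.get_obs(): the state, without advancing time (a new reading comes with each control period).
- ctrl.snapshot(name): name is "scene" or "top"; returns the picture (420x560x3 uint8, red, green, blue); there is no depth.
- ctrl.calibration(name): a dict with "mtx" (3x3 intrinsics, pixels), "eye" and "attitude" of the camera in the world. Camera axes: x right, y up, looking along -z (the intrinsics and any distortion apply to the point x, -y, -z); pixel columns grow to the right and rows downward; lengths in m; the calibration is good to about 2 mm. A picture is of the moment at which its call begins. calibration takes no time and is no camera call.
- ctrl.close_job(): hands the job in; it is judged then, once.
Trained networks look in the newest picture that a camera, given by its name, has taken for a name from the list of things; names that differ only in an ending like _2 or _b are one class to them, and where a whole thing is asked for, a point or a joint stands for the part that bears it (a point fixed in the world has none). Each returns a list of dicts, best first, with "conf" (0 to 1); they miss things now and then, are a little off and sometimes report something else, mostly with a low value. They report only what shows in the picture. A call takes as long as a camera call. They do not tell look-alikes from the thing itself.
- ctrl.trace(thing, camera): "mask" (420x560 bool, what is visible of it) and "bbox" ([left, top, right, bottom] in pixels, round what is visible of it).
- ctrl.spot_point(thing, camera): "pixel" ([row, column] in pixels: a listed point, or the origin of a listed thing).
The state is a dict: "clock": time; "joint_pos": joint angles; "qvel": joint speeds; "tau": joint torques, N m; "tool_pos": TCP position; "orientation": TCP orientation; "force": force on the tool from outside, world axes, zero at the start; "moment": the same for the moment, N m; "opening": finger opening in m; "gripper_force": force on a finger pad.
Only numpy, scipy, OpenCV 4.12 (cv2) and the standard library are available. Lean on these libraries where they do the work, as an engineer would, in place of code of your own. Each camera call takes 0.05 s, during which the arm holds its last target. There are 200 camera calls.

### The job

Do the tracing exercise on the box trainer: pull its front door fully down, take the green probe from its stand and, with its tip down in the groove, follow the groove from the green dot to the red dot in one slow, steady pass (a few centimetres a second) without leaving it. Then stand the probe back in its stand, fully seated, and shut the trainer's door fully. Leave the other things on the bench where they are.

Things in the scene. Friction and masses are not known exactly. Their poses are not given: they have to be found in the camera images.
- trainer: Laparoscopic box trainer, fixed: white domed hood 370 wide, 260 deep, 203 high (mm), black ports on top and, to the rear, a black camera 240 mm above the bench. Origin on the bench under the middle of the door's hinge line; x from the door into the hood, y along the hinge line, z up. The hood stands at x > 0, the door falls towards -x.
- door (a joint): Angle of the trainer's front door, rad: 0 shut (upright; the start may be up to 0.25 ajar), 1.571 fully down (level). It turns about its bottom edge; a friction hinge holds it wherever it is left (about 0.55 N m: 3 to 5 N at the pull bar). White door 250 wide, 165 high, 12 thick (mm), on its inner face (uppermost when down) a pale board 210 x 124 x 10 mm with the groove.
- door_hinge (a point): Middle of the door's hinge line, 34 mm above the bench. Axes turn with the door: y along the hinge line, z from the hinge up the door to its pull bar, x out of its inner face (up, when the door is down). Board's face at x = 10 mm, groove's floor at x = 5 mm, door's outer face at x = -12 mm. The hood's front face rises from the hinge line.
- door_bar (a point): Middle of the door's pull bar: dark, round, 10 mm thick, 110 mm long between two end posts, parallel to the hinge line; in the hinge frame at z = 210, x = -6 mm, past the door's free edge with a 40 mm gap to it. Door shut: bar 244 mm above the bench, 41 mm above the hood's top. Door down: 28 mm above the bench. It can be pinched from above, across the bar, in both places.
- probe: Blunt tracing probe, 125 mm long, 50 g, standing tip down in its stand. Origin at the underside of its black round finger guard (31 mm across, 4 mm thick); z up along the round lime-green handle (14 mm thick, from 4 to 70 mm above the origin). Below the origin: a steel cone 13 mm long, 13 mm thick at the guard, then a 5 mm round shaft.
- probe_grip (a point): Point on the axis of the probe's handle, 37 mm above the probe's origin: where to grip it from above; 92 mm above the tip.
- probe_tip (a point): Very end of the probe's rounded 5 mm tip, 55 mm below the probe's origin.
- stand_top (a point): Centre of the mouth of the probe stand's bore (stand fixed to the bench: black square post 38 mm wide, 70 mm high, square bore 16 mm wide and 58 mm deep, on a round steel foot 72 mm across and 12 mm high). 70 mm above the bench; the probe's guard rests on this rim, the probe's origin then at this point.
- groove_0 (a point): Point 0 of 9, counted from 0, on the floor of the groove, on its centre line, at its start, the green dot (a larger green dot on the face past that end). Groove: dark blue, 10 mm wide, 5 mm deep, one smooth S; join the 9 points with a smooth curve (a full sine wave, 150 mm along the hinge line, bowing 16 mm each way; straight chords stray 1.2 mm).
- groove_1 (a point): Point 1 of 9, counted from 0, on the floor of the groove, on its centre line.
- groove_2 (a point): Point 2 of 9, counted from 0, on the floor of the groove, on its centre line.
- groove_3 (a point): Point 3 of 9, counted from 0, on the floor of the groove, on its centre line.
- groove_4 (a point): Point 4 of 9, counted from 0, on the floor of the groove, on its centre line.
- groove_5 (a point): Point 5 of 9, counted from 0, on the floor of the groove, on its centre line.
- groove_6 (a point): Point 6 of 9, counted from 0, on the floor of the groove, on its centre line.
- groove_7 (a point): Point 7 of 9, counted from 0, on the floor of the groove, on its centre line.
- groove_8 (a point): Point 8 of 9, counted from 0, on the floor of the groove, on its centre line, at its end, the red dot (a larger red dot on the face past that end), in the hinge frame at x, y, z = 5, 75, 92 mm (point 0: 5, -75, 92).
- grasper: Bystander, not to be disturbed: white-handled laparoscopic grasper, 400 mm long, black 5 mm shaft, lying on the bench on the left, beyond the probe stand; origin on its underside at the handle
- tray: Bystander, not to be disturbed: open stainless tray 110 x 220 x 35 mm on the far side, with a blue and a green training block in it; origin at the centre of its underside
- forceps: Bystander, not to be disturbed: steel tweezers 135 mm long, 8 mm high, lying on the bench; origin at the middle of the underside
- tape: Bystander, not to be disturbed: roll of cream tape, 76 mm across, 24 mm high, lying flat; origin at the centre of its underside
- block_blue: Bystander, not to be disturbed: blue plastic training block, a short tube 30 mm across, 22 mm high, standing in the tray; origin at the centre of its underside
- block_green: Bystander, not to be disturbed: green one of the same
- timer: Bystander, not to be disturbed: white table timer 30 x 75 x 60 mm, standing; origin at the centre of its underside
Things that resemble listed ones, but are neither listed nor needed, are in the scene too. Of the things like the part that bears stand_top, leave any that is yellow; of the rest the smaller one is meant.

How it is judged:
By the outcome, as a careful person would: the job done as asked, in the order asked, and still so for the second after the job is handed in, with the robot touching nothing.
It also fails if it takes over 72 s, if anything falls off the work surface, if the arm or the gripper's body presses on something with over 40 N, if the wrist force passes 120 N, or if a joint passes its speed limit or range.

## Working session

There is one attempt and no reset: what is moved stays moved. The work goes in short steps, Python scripts to look and compute and a tool call to move; the robot and the scene stay as the last step left them, time stands still between calls to the robot, and variables do not carry over. Pictures are saved under pics/ and viewed, at most 10 in all, crops included, and the job is handed in when it is done.

Besides the shell and the picture viewer there is one more tool, called after "Emit:" in YAML: its name, and indented under it one key for each argument. send_rows: Moves the arm, as the interface text tells. Its arguments: {"type":"object","properties":{"increments":{"type":"array"},"jaw":{"type":"number"}},"required":["increments"]}

```bash
mkdir -p pics; cat > h.py <<'E'
import numpy as np, cv2
from plant import ctrl
def cal(n):
    c=ctrl.calibration(n); return c
def R_of(a):
    a=np.array(a,float)
    if a.shape==(3,3): return a
    from scipy.spatial.transform import Rotation as R
    if a.size==4: return R.from_quat(a).as_matrix()
    return R.from_euler('xyz',a,degrees=True).as_matrix()
def ray(n,row,col):
    c=cal(n); K=np.array(c['mtx']); d=np.linalg.inv(K)@[col,row,1]
    d=R_of(c['attitude'])@(d*[1,-1,-1]); return np.array(c['eye']),d/np.linalg.norm(d)
def at_z(n,row,col,z):
    e,d=ray(n,row,col); return e+d*(z-e[2])/d[2]
def proj(n,P):
    c=cal(n); p=R_of(c['attitude']).T@(np.array(P)-c['eye']); p=p*[1,-1,-1]; q=np.array(c['mtx'])@p; return q[1]/q[2],q[0]/q[2]
def tri(obs):
    A=np.zeros((3,3));b=np.zeros(3);r=[]
    for n,row,col in obs:
        e,d=ray(n,row,col);M=np.eye(3)-np.outer(d,d);A+=M;b+=M@e
    return np.linalg.solve(A,b)
E
python3 - <<'E'
from h import *
for n in('scene','top'):
    print(n,ctrl.calibration(n)); im=ctrl.snapshot(n); cv2.imwrite(f'pics/{n}0.png',im[:,:,::-1])
    for t in ['door_hinge','door_bar','probe_grip','probe','probe_tip','stand_top','trainer','groove_0','groove_8','tape','forceps','timer']:
        print(t,[(np.round(d['pixel'],1).tolist(),round(d['conf'],2)) for d in ctrl.spot_point(t,n)])
o=ctrl.get_obs(); print(o,ctrl.grasp_offset)
E
```

```text
scene {'mtx': array([[537.08791723,   0.        , 272.97420881],
       [  0.        , 537.08791723, 211.09687434],
       [  0.        ,   0.        ,   1.        ]]), 'eye': array([ 1.1890883 , -0.2271003 ,  0.90688894]), 'attitude': array([44.73102659, -0.1437668 , 58.57603523])}
door_hinge []
door_bar []
probe_grip [([169.3, 310.3], 0.56)]
probe [([177.0, 313.2], 0.65), ([179.4, 314.5], 0.5), ([262.2, 114.5], 0.19)]
probe_tip []
stand_top [([177.5, 315.9], 0.95), ([144.9, 275.9], 0.92), ([224.9, 282.4], 0.63)]
trainer [([334.4, 134.2], 0.92)]
groove_0 [([273.4, 119.1], 0.97), ([285.4, 124.0], 0.92), ([293.4, 125.5], 0.88), ([292.0, 130.3], 0.86), ([308.6, 137.1], 0.85), ([322.6, 140.7], 0.82), ([300.3, 135.6], 0.77), ([294.0, 130.6], 0.59), ([264.2, 114.0], 0.57)]
groove_8 [([273.4, 119.1], 0.97), ([285.4, 124.0], 0.92), ([293.4, 125.5], 0.88), ([292.0, 130.3], 0.86), ([308.6, 137.1], 0.85), ([322.6, 140.7], 0.82), ([300.3, 135.6], 0.77), ([294.0, 130.6], 0.59), ([264.2, 114.0], 0.57)]
tape [([197.7, 239.6], 0.72)]
forceps [([255.0, 348.7], 0.89)]
timer [([385.4, 264.4], 0.93)]
t
[... 1338 characters left out ...]
, 320.9], 0.65)]
{'clock': 1.3, 'joint_pos': array([-4.74939171e+01,  2.05464864e+01,  6.82182709e-01, -1.29119261e-03,
       -7.01342370e+01, -1.65052138e+01]), 'qvel': array([-0.03700334, -0.00507628,  0.03620555, -0.02700826,  0.01295005,
       -0.02651189]), 'tau': array([-2.53200678e-04, -5.82386148e+01,  2.93294728e+01,  7.00285703e+00,
        1.22193882e-02, -6.83554504e-05]), 'tool_pos': array([ 0.29588056, -0.60668224,  0.19215746]), 'orientation': array([-1.79998946e+02,  1.57891011e-03, -1.53999570e+02]), 'force': array([ 0.13141608,  0.16656908, -0.06791404]), 'moment': array([-0.0461211 ,  0.02099044, -0.03007961]), 'gripper_force': 0.0, 'opening': 0.08808214430046837} 0.0188
```

```bash
python3 - <<'E'
import cv2,numpy as np
a=cv2.imread('pics/scene0.png');cv2.imwrite('pics/s1.png',cv2.resize(a,(800,600)))
a=cv2.imread('pics/top0.png');cv2.imwrite('pics/t1.png',cv2.resize(a,(800,600)))
E
```

```text
(no output)
```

View pics/s1.png

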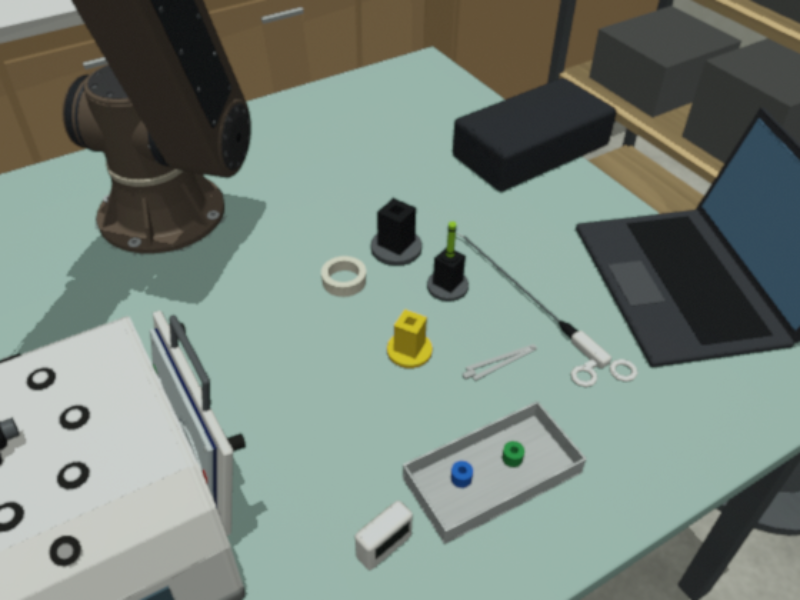

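View pics/t1.png

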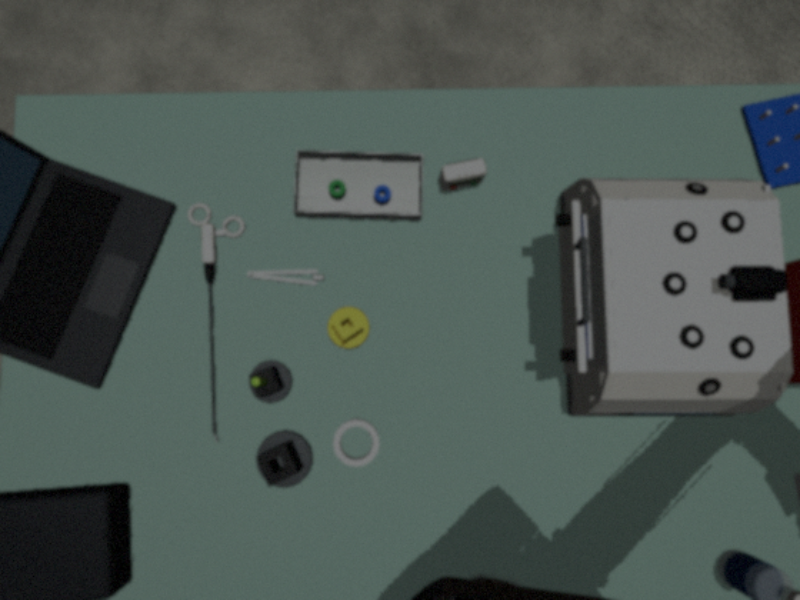

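```bash
python3 - <<'E'
from h import *
S=cv2.imread('pics/scene0.png');T=cv2.imread('pics/top0.png')
f=lambda a,r,c,h,w,k:cv2.resize(a[r:r+h,c:c+w],None,fx=k,fy=k,interpolation=cv2.INTER_CUBIC)
A=f(S,215,90,150,100,4);B=f(T,115,370,150,100,4)
cv2.imwrite('pics/door.png',np.hstack([A,B]))
A=f(S,130,245,135,100,4);B=f(T,210,160,135,100,4)
cv2.imwrite('pics/stand.png',np.hstack([A,B]))
print('stand',tri([('scene',177.5,315.9),('top',268.1,184.7)]),at_z('scene',177.5,315.9,.07),at_z('top',268.1,184.7,.07))
print('big',at_z('scene',144.9,275.9,.07),at_z('top',325.9,193.3,.09))
print('grip',at_z('scene',169.3,310.3,.107))
for p in [(334.4,134.2)]:print('tr',at_z('scene',*p,0))
print('tr',at_z('top',209.6,393.7,0),'hinge',at_z('top',209.9,398.7,.034),'bar',at_z('top',193.4,410.8,.24))
for n in('scene','top'):
    ctrl.snapshot(n)
    for t in['door','door_bar','stand_top','probe']:
        for d in ctrl.trace(t,n)[:4]:print(n,t,np.round(d['conf'],2),np.round(d['bbox']),d['mask'].sum())
    for t in ['tray','grasper','tape','forceps','timer']:
        for d in ctrl.spot_point(t,n)[:1]:print(n,t,d['conf'],at_z(n,*d['pixel'],0))
E
```

```text
stand [0.44279043 0.34430633 0.07400347] [0.44045318 0.35041809 0.07      ] [0.44107343 0.34193471 0.07      ]
big [0.28784325 0.33456686 0.07      ] [0.31549809 0.31951749 0.09      ]
grip [0.44390474 0.32992681 0.107     ]
tr [ 0.57078083 -0.16134079  0.        ]
tr [ 0.57301509 -0.16322547  0.        ] hinge [ 0.56786607 -0.1648845   0.034     ] bar [ 0.57457938 -0.12500475  0.24      ]
scene door 0.86 [104. 218. 172. 376.] 3748
scene door_bar 0.56 [101. 219. 171. 375.] 3833
scene stand_top 0.81 [258. 140. 296. 186.] 1327
scene stand_top 0.63 [297. 178. 327. 213.] 748
scene stand_top 0.58 [265. 218. 304. 258.] 978
scene stand_top 0.31 [226. 183. 258. 209.] 666
scene probe 0.73 [311. 155. 320. 184.] 233
scene tray 0.59 [0.7856187  0.18257948 0.        ]
scene grasper 0.7 [ 5.58965532e-01 -1.39182175e-01  1.11022302e-16]
scene tape 0.72 [0.34244831 0.19812232 0.        ]
scene forceps 0.93 [0.62415642 0.32311152 0.        ]
scene timer 0.69 [ 7.92999484e-01  5.79927917e-03 -1.11022302e-16]
top door 0.63 [388. 140. 412. 262.] 2295
top door_bar 0.94 [389. 141. 421. 263.] 2364
top stand_top 0.88 [231. 213. 259. 244.] 678
top stand_top 0.64 [175. 252. 206. 283.] 554
top stand_top 0.59 [177. 300. 218. 341.] 1231
top stand_top 0.27 [388. 142. 414. 262.] 2380
top probe 0.66 [174. 186. 226. 202.] 369
top probe 0.54 [177. 263. 191. 271.] 130
top tray 0.97 [0.77666952 0.18637753 0.        ]
top grasper 0.85 [0.66404251 0.45149554 0.        ]
top tape 0.93 [0.33445261 0.20409441 0.        ]
top forceps 0.73 [0.63526713 0.32247921 0.        ]
top timer 0.82 [0.79224559 0.01160826 0.        ]
```

View pics/door.png

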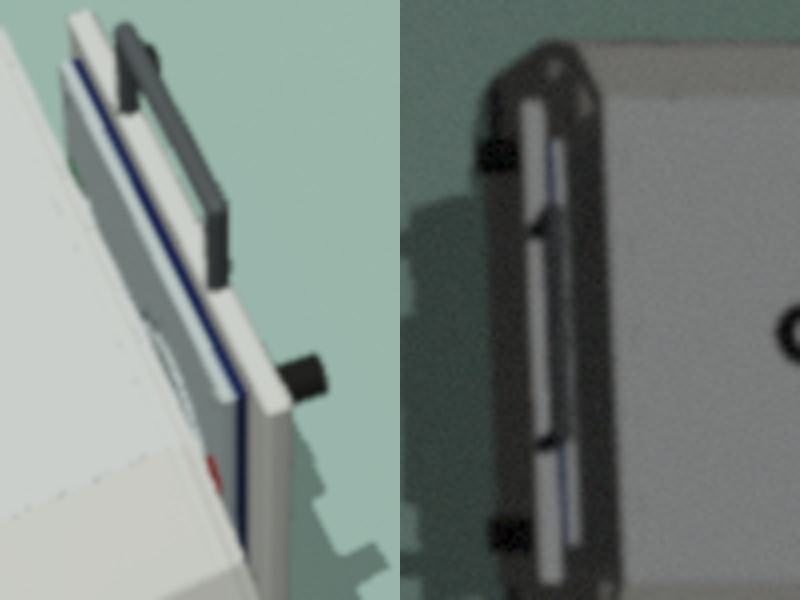

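View pics/stand.png

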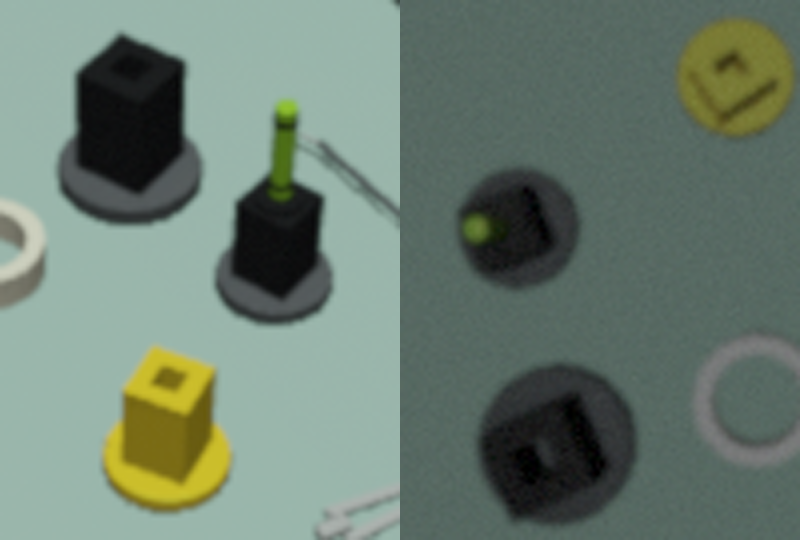

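```bash
cat > fit.py <<'E'
from h import *
from scipy.optimize import least_squares
def hinge(p,P):  # p: x,y,yaw(of trainer x axis),door angle ; P in hinge frame (m)
    x,y,z=P; a=p[3]; X=x*np.cos(a)-z*np.sin(a); Z=x*np.sin(a)+z*np.cos(a)
    c,s=np.cos(p[2]),np.sin(p[2])
    return np.array([p[0]+c*X-s*y,p[1]+s*X+c*y,.034+Z])
def fit(obs,p0):
    f=lambda p:np.concatenate([np.array(proj(n,hinge(p,P)))-q for n,P,q in obs])
    return least_squares(f,p0,loss='soft_l1',f_scale=1.5),f
E
python3 - <<'E'
from fit import *
o=[('scene',(-.012,.125,.165),(316.2,162.5)),('scene',(-.012,-.125,.165),(218.5,113)),
('top',(-.012,-.125,.165),(260.8,405)),('top',(-.012,.125,.165),(139.2,400.8)),
('top',(0,-.125,.165),(260.8,410.5)),('top',(0,.125,.165),(139.2,406.2)),
('scene',(-.006,-.055,.210),(223.5,121.5)),('scene',(-.006,.055,.21),(266.5,144.3)),
('top',(-.006,0,.21),(197,410)),('scene',(-.006,0,.21),(242.5,132))]
r,f=fit(o,[.57,-.163,-np.pi/2,.1]); p=r.x
print(p,np.degrees(p[2:]));print(np.round(f(p).reshape(-1,2),1).tolist())
print('bar',hinge(p,(-.006,0,.21)))
# bar dark edge profile in the top picture
E
```

```text
[ 0.56905689 -0.16596647 -1.59793581  0.19370422] [-91.554978    11.09843437]
[[0.2, -0.0], [-1.7, -0.9], [-0.0, -0.8], [0.7, -0.8], [-0.0, -0.1], [0.4, -0.2], [-0.2, -0.5], [0.5, -0.7], [-1.3, -2.0], [1.8, -0.2]]
bar [ 0.57031361 -0.11967175  0.23891759]
```

Emit:
send_rows:
  increments:
    - [[0,0,0.3,-0.11],[0,0,0.6,-0.21],[0.1,0.1,0.9,-0.32],[0.25,0.3,0.9,-0.32],[0.37,0.43,0.9,-0.32]]
  jaw: 0.5

```text
clock: 2.92
tool_pos: [0.3709, -0.5196, 0.3736]
orientation: [-179.9, 0.1, 178.5]
force: [0.1, -0.2, -1.3]
opening: 0.0458
gripper_force: 0.0
```

Emit:
send_rows:
  increments:
    - [[0.12,0.25,0,0],[0.25,0.5,0,0],[0.37,0.75,0,0],[0.5,1,0,0]]

```text
clock: 3.42
tool_pos: [0.4704, -0.319, 0.3725]
orientation: [-180.0, 0.0, 178.5]
force: [0.3, -1.5, 0.5]
opening: 0.0439
gripper_force: 0.0
```

Emit:
send_rows:
  increments:
    - [[0.12,0.25,0,0],[0.25,0.5,0,0],[0.37,0.75,0,0],[0.5,1,0,0],[0.5,1,0,0]]

```text
clock: 4.05
tool_pos: [0.5711, -0.1174, 0.3713]
orientation: [180.0, -0.1, 178.7]
force: [-0.0, 0.9, 0.2]
opening: 0.044
gripper_force: 0.0
```

Emit:
send_rows:
  increments:
    - [[0,0,-0.25,0],[0,0,-0.5,0],[0,0,-0.65,0],[0,0,-0.75,0],[0,0,-0.75,0]]

```text
clock: 4.68
tool_pos: [0.5687, -0.1213, 0.2209]
orientation: [-180.0, -0.2, 178.5]
force: [-0.5, 0.1, -0.1]
opening: 0.0439
gripper_force: 0.0
```

Emit:
send_rows:
  increments:
    - [[0,0,0,0],[0,0,0,0],[0,0,0,0],[0,0,0,0]]
  jaw: 0

```text
clock: 5.18
tool_pos: [0.57, -0.1206, 0.2225]
orientation: [180.0, 0.0, 178.5]
force: [-0.2, -0.0, 0.4]
opening: 0.0096
gripper_force: 0.0
```

Emit:
send_rows:
  increments:
    - [[0,0,0,0],[0,0,0,0]]

```text
clock: 5.42
tool_pos: [0.5699, -0.1206, 0.2222]
orientation: [180.0, 0.0, 178.5]
force: [-0.1, -0.0, -0.0]
opening: 0.0008
gripper_force: 0.0
```

```bash
python3 - <<'E'
from fit import *
o=ctrl.get_obs(); t=np.array(o['tool_pos']); print(t,o['opening'],o['gripper_force'])
# arc: grasp point g=t+[0,0,.0188]; angle steps
p=np.array([.569,-.166,-1.598,.194])
b0=hinge(p,(-.006,0,.21)); print(b0, t+[0,0,.0188])
y0=t[1]
# solve angle from the measured bar y
from scipy.optimize import brentq
a0=brentq(lambda a:hinge([*p[:3],a],(-.006,0,.21))[1]-y0,-.1,.5);print('a0',a0)
for a in np.r_[np.linspace(a0,np.pi/2,25)]:
    q=p.copy();q[3]=a;print(round(a,3),np.round((hinge(q,(-.006,0,.21))-hinge([*p[:3],a0],(-.006,0,.21)))/.2,3).tolist())
E
```

```text
[ 0.56989644 -0.12062139  0.22218929] 0.0007519051332428711 0.0
[ 0.57026134 -0.11964478  0.23890389] [ 0.56989644 -0.12062139  0.24098929]
a0 0.1892345896216792
0.189 [0.0, 0.0, 0.0]
0.247 [0.002, 0.059, -0.015]
0.304 [0.003, 0.116, -0.033]
0.362 [0.005, 0.173, -0.054]
0.419 [0.006, 0.228, -0.079]
0.477 [0.008, 0.282, -0.107]
0.535 [0.009, 0.334, -0.137]
0.592 [0.01, 0.384, -0.171]
0.65 [0.012, 0.432, -0.208]
0.707 [0.013, 0.478, -0.247]
0.765 [0.014, 0.522, -0.289]
0.822 [0.015, 0.563, -0.333]
0.88 [0.016, 0.601, -0.38]
0.938 [0.017, 0.637, -0.428]
0.995 [0.018, 0.67, -0.479]
1.053 [0.019, 0.7, -0.532]
1.11 [0.02, 0.727, -0.586]
1.168 [0.02, 0.75, -0.641]
1.225 [0.021, 0.771, -0.698]
1.283 [0.021, 0.788, -0.756]
1.341 [0.022, 0.802, -0.815]
1.398 [0.022, 0.812, -0.875]
1.456 [0.022, 0.819, -0.935]
1.513 [0.022, 0.823, -0.995]
1.571 [0.022, 0.823, -1.056]
```

```bash
python3 - <<'E'
from h import *
f=lambda a,r,c,h,w,k:cv2.resize(a[r:r+h,c:c+w,::-1],None,fx=k,fy=k,interpolation=cv2.INTER_CUBIC)
S=ctrl.snapshot('scene');T=ctrl.snapshot('top')
cv2.imwrite('pics/d2.png',np.hstack([f(S,205,80,150,100,4),f(T,115,370,150,100,4)]))
t=np.array(ctrl.get_obs()['tool_pos']);print(proj('scene',t),proj('top',t))
E
```

```text
(np.float64(251.02783801039473), np.float64(133.02932381412288)) (np.float64(197.28676045087798), np.float64(405.7376694415906))
```

View pics/d2.png

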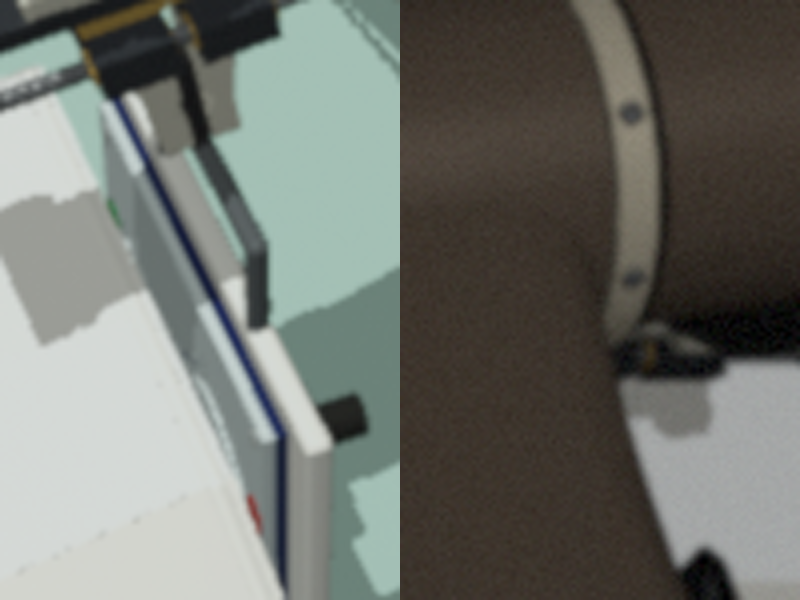

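```bash
python3 - <<'E'
from fit import *
S=ctrl.snapshot('scene')[:,:,::-1]; k=8
r0,c0=185,85
A=cv2.resize(S[r0:r0+75,c0:c0+100],None,fx=k,fy=k,interpolation=cv2.INTER_CUBIC)
p=[.569,-.166,-1.598,.194]
t=np.array(ctrl.get_obs()['tool_pos'])
def dot(P,c):
    q=proj('scene',P); cv2.circle(A,(int((q[1]-c0+.5)*k),int((q[0]-r0+.5)*k)),4,c,-1)
for y in(-.055,0,.055): dot(hinge(p,(-.006,y,.21)),(0,0,255))
for dz in(0,.019,.04): dot(t+[0,0,dz],(0,255,0))
cv2.imwrite('pics/d3.png',A)
E
```

```text
(no output)
```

View pics/d3.png

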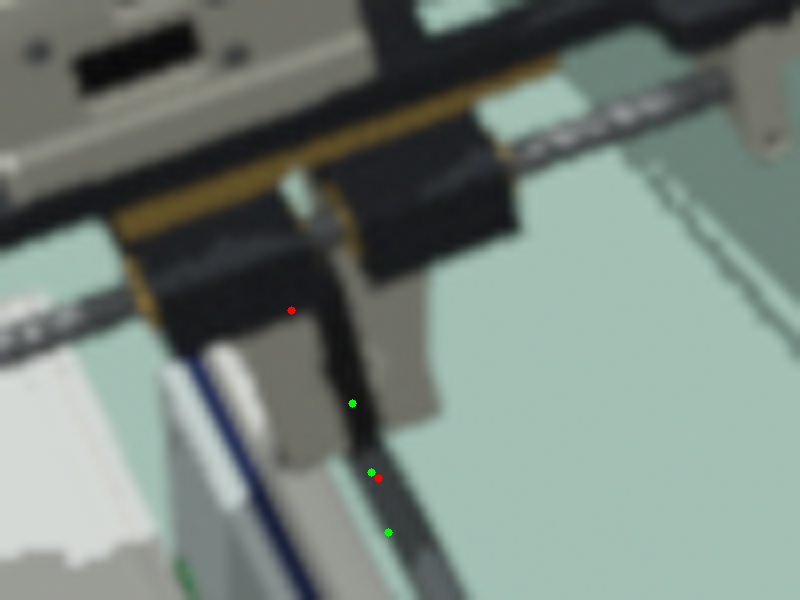

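Emit:
send_rows:
  increments:
    - [[0,0,0,0],[0,0,0,0],[0,0,0,0],[0,0,0,0]]
  jaw: 0.5

```text
clock: 6.08
tool_pos: [0.5699, -0.1207, 0.2222]
orientation: [-180.0, 0.0, 178.5]
force: [0.3, -0.6, -0.8]
opening: 0.0348
gripper_force: 0.0
```

Emit:
send_rows:
  increments:
    - [[0,0,-0.04,0],[0,0,-0.08,0],[0,0,-0.1,0],[0,0,-0.1,0]]

```text
clock: 6.58
tool_pos: [0.5696, -0.1207, 0.2016]
orientation: [-180.0, -0.1, 178.5]
force: [0.6, 0.0, -0.0]
opening: 0.0437
gripper_force: 0.0
```

Emit:
send_rows:
  increments:
    - [[0,0,0,0],[0,0,0,0],[0,0,0,0],[0,0,0,0],[0,0,0,0],[0,0,0,0]]
  jaw: 0

```text
clock: 7.32
tool_pos: [0.57, -0.1204, 0.2024]
orientation: [180.0, 0.0, 178.5]
force: [-0.9, 3.1, 2.6]
opening: 0.0092
gripper_force: 30.0
```

Emit:
send_rows:
  increments:
    - [[0.002,0.059,-0.015,0],[0.003,0.116,-0.033,0],[0.005,0.173,-0.054,0],[0.006,0.228,-0.079,0],[0.008,0.282,-0.107,0],[0.009,0.334,-0.137,0],[0.01,0.384,-0.171,0],[0.012,0.432,-0.208,0],[0.013,0.478,-0.247,0],[0.014,0.522,-0.289,0],[0.015,0.563,-0.333,0],[0.016,0.601,-0.38,0]]

```text
clock: 8.82
tool_pos: [0.5732, 0.0018, 0.1271]
orientation: [179.9, 0.1, 178.5]
force: [-6.3, 10.0, 11.7]
opening: 0.0092
gripper_force: 30.0
```

Emit:
send_rows:
  increments:
    - [[0.001,0.036,-0.048,0],[0.002,0.069,-0.099,0],[0.003,0.099,-0.152,0],[0.004,0.126,-0.206,0],[0.004,0.149,-0.261,0],[0.005,0.17,-0.318,0],[0.005,0.187,-0.376,0],[0.006,0.201,-0.435,0],[0.006,0.211,-0.495,0],[0.006,0.218,-0.555,0],[0.006,0.222,-0.615,0],[0.006,0.222,-0.67,0]]

```text
clock: 10.32
tool_pos: [0.5746, 0.0501, -0.0083]
orientation: [179.6, 0.1, 178.5]
force: [-10.5, 32.6, 3.0]
opening: 0.0092
gripper_force: 30.0
```

```bash
python3 - <<'E'
from fit import *
print(ctrl.get_obs()['force'],ctrl.get_obs()['tool_pos'])
S=ctrl.snapshot('scene')
for t in['door_bar','groove_0','door_hinge']:
  print(t,[(np.round(d['pixel'],1).tolist(),round(d['conf'],2)) for d in ctrl.spot_point(t,'scene')])
for a in(1.5,1.571):
  p=[.569,-.166,-1.598,a]; print(a,[np.round(proj('scene',hinge(p,P)),1).tolist() for P in[(.005,-.075,.092),(.005,.075,.092),(-.006,0,.21),(0,0.125,.165),(0,-.125,.165)]])
cv2.imwrite('pics/d4.png',cv2.resize(S[180:380,20:280,::-1],None,fx=3,fy=3,interpolation=cv2.INTER_CUBIC))
E
```

```text
[-10.54547487  32.64401043   3.03955281] [ 0.57455111  0.05008961 -0.00831225]
door_bar [([275.2, 228.3], 0.73), ([320.1, 190.5], 0.24), ([178.8, 314.2], 0.22)]
groove_0 [([297.4, 166.7], 0.86), ([295.0, 163.1], 0.85), ([326.0, 192.9], 0.82), ([310.2, 190.2], 0.74), ([319.5, 191.4], 0.71), ([300.2, 175.8], 0.66), ([305.5, 182.9], 0.66), ([282.7, 158.6], 0.59), ([271.6, 161.7], 0.58)]
door_hinge [([324.3, 132.1], 0.86)]
1.5 [[274.9, 158.3], [330.8, 188.2], [278.2, 227.7], [334.1, 235.8], [245.0, 182.1]]
1.571 [[276.7, 159.1], [332.6, 188.9], [282.7, 228.1], [337.4, 236.3], [248.5, 183.0]]
```

Emit:
send_rows:
  increments:
    - [[0,0.03,0,0],[0,0.03,0,0],[0,0.03,0,0],[0,0.03,0,0]]
  jaw: 0.35

```text
clock: 11.02
tool_pos: [0.5742, 0.0493, -0.0078]
orientation: [-180.0, -0.0, 178.5]
force: [0.6, 0.5, -0.3]
opening: 0.0305
gripper_force: 0.0
```

Emit:
send_rows:
  increments:
    - [[0,0,0.15,0],[-0.1,0.1,0.4,0.12],[-0.25,0.3,0.65,0.24],[-0.4,0.55,0.9,0.36],[-0.5,0.8,1,0.48],[-0.5,0.8,1,0.48]]

```text
clock: 11.78
tool_pos: [0.4742, 0.2123, 0.1947]
orientation: [180.0, 0.3, -140.0]
force: [0.2, -0.0, -0.5]
opening: 0.0306
gripper_force: 0.0
```

```bash
python3 - <<'E'
from fit import *
print(ctrl.get_obs()['force'],ctrl.get_obs()['tool_pos'],ctrl.get_obs()['joint_pos'])
I={}
for n in('scene','top'):
  I[n]=ctrl.snapshot(n)[:,:,::-1]; cv2.imwrite(f'pics/{n}_down.png',I[n])
  for t in['door_bar','groove_0','door_hinge']:
    print(n,t,[(np.round(d['pixel'],1).tolist(),round(d['conf'],2)) for d in ctrl.spot_point(t,n)])
f=lambda a,r,c,h,w,k:cv2.resize(a[r:r+h,c:c+w],None,fx=k,fy=k,interpolation=cv2.INTER_CUBIC)
cv2.imwrite('pics/d5.png',np.hstack([f(I['scene'],225,125,150,120,3.3),f(I['top'],125,295,150,120,3.3)]))
E
```

```text
[ 0.19782506 -0.01535705 -0.46142552] [0.47419491 0.21233454 0.19470593] [ 4.58014445e+01  5.55980595e+00 -1.87011518e+01  2.06607933e-02
 -6.54832283e+01 -9.58298371e+01]
scene door_bar [([281.4, 228.9], 0.83)]
scene groove_0 [([328.5, 191.9], 0.93), ([275.5, 161.1], 0.86), ([299.2, 167.1], 0.78), ([309.4, 189.8], 0.76), ([281.0, 161.6], 0.74), ([299.9, 179.1], 0.72), ([307.5, 183.9], 0.71), ([320.1, 191.2], 0.6)]
scene door_hinge [([322.7, 132.4], 0.87), ([305.9, 185.0], 0.32), ([335.2, 135.4], 0.31)]
top door_bar [([206.6, 312.6], 0.63), ([237.7, 362.3], 0.55)]
top groove_0 [([238.6, 361.7], 0.92), ([204.3, 354.4], 0.91), ([174.1, 361.0], 0.9), ([206.6, 360.9], 0.88), ([221.0, 368.0], 0.76), ([182.8, 352.9], 0.75), ([214.9, 362.6], 0.65), ([231.5, 366.6], 0.6)]
top door_hinge [([212.5, 399.4], 0.56)]
```

View pics/d5.png

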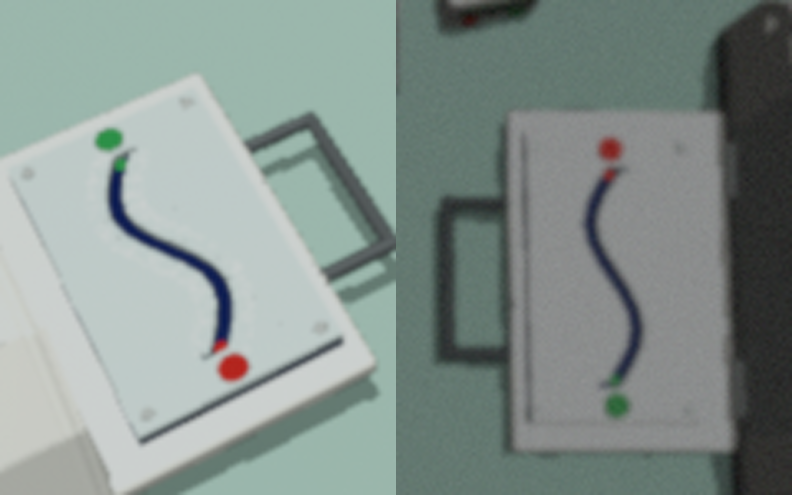

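```bash
cat > fit2.py <<'E'
from fit import *
from scipy.spatial import cKDTree
ys=np.linspace(-.072,.072,145)
curve=lambda q,x=.005:np.array([hinge([*q,np.pi/2],(x,y,.092-.016*np.sin(2*np.pi*(y+.075)/.15))) for y in ys])
pix={}
for n,(r0,r1,c0,c1) in {'scene':(265,335,150,205),'top':(170,245,340,380)}.items():
    im=cv2.imread(f'pics/{n}_down.png').astype(int)
    b,g,r=im[...,0],im[...,1],im[...,2]; m=(b-r>22)&(b-g>18)
    mm=np.zeros_like(m);mm[r0:r1,c0:c1]=m[r0:r1,c0:c1]
    pix[n]=np.argwhere(mm)
def res(q,ns=('scene','top'),x=.005,full=True):
    out=[]
    for n in ns:
        C=np.array([proj(n,P) for P in curve(q,x)]); d,i=cKDTree(C).query(pix[n])
        T=np.gradient(C,axis=0);N=np.c_[-T[:,1],T[:,0]];N/=np.linalg.norm(N,axis=1)[:,None]
        out.append(np.sum((pix[n]-C[i])*N[i],1)/np.sqrt(len(d))*10)
    return np.concatenate(out)
E
python3 - <<'E'
from fit2 import *
print({k:len(v) for k,v in pix.items()})
for n in pix: print(n,pix[n].min(0),pix[n].max(0))
cor=[('scene',(0,-.125,.165),(247.7,185)),('scene',(0,.125,.165),(335.6,238.6)),
('top',(0,.125,.165),(125+112/3.3,295+112/3.3)),('top',(0,-.125,.165),(125+448/3.3,295+117/3.3)),('top',(-.006,0,.21),(125+280/3.3,295+48/3.3)),
('scene',(-.006,0,.21),(281.4,228.9)),('top',(-.006,0,.21),(206.6,312.6))]
def cr(q,ns): return np.concatenate([np.array(proj(n,hinge([*q,np.pi/2],P)))-v for n,P,v in cor if n in ns])
for ns in(('scene',),('top',),('scene','top')):
  for wc in(0,.5,):
    r=least_squares(lambda q:np.r_[res(q,ns),wc*cr(q,ns)],[.569,-.162,-1.598],loss='soft_l1')
    q=r.x;print(ns,wc,np.round(q,4),np.degrees(q[2]),'cor',np.round(cr(q,ns),1).tolist(),'rms',np.sqrt((res(q,ns)**2).sum()/len(ns))/10,'bar',hinge([*q,np.pi/2],(-.006,0,.21)))
E
```

```text
{'scene': 232, 'top': 78}
scene [277 158] [327 194]
top [181 353] [236 367]Traceback (most recent call last):
  File "<stdin>", line 10, in <module>
    return func(*args, **kwargs)
    result = trf(vector_fun.fun, vector_fun.jac, x0, f0, J0, lb, ub, ftol, xtol,
                 gtol, max_nfev, x_scale, loss_function, tr_solver,
                 tr_options.copy(), verbose, callback=callback_wrapped)
    return trf_no_bounds(
        fun, jac, x0, f0, J0, ftol, xtol, gtol, max_nfev, x_scale,
        loss_function, tr_solver, tr_options, verbose, callback=callback)
    f_new = fun(x_new)
    self._update_fun()
    ~~~~~~~~~~~~~~~~^^
    self.f = self.fun_wrapped(xp_copy(self.x))
             ~~~~~~~~~~~~~~~~^^^^^^^^^^^^^^^^^
    return np.atleast_1d(self.fun(x))
                         ~~~~~~~~^^^
    return self.f(x, *self.args, **self.kwargs)
           ~~~~~~^^^^^^^^^^^^^^^^^^^^^^^^^^^^^^
  File "<stdin>", line 10, in <lambda>
  File "fit2.py", line 14, in res
    C=np.array([proj(n,P) for P in curve(q,x)]); d,i=cKDTree(C).query(pix[n])
                ~~~~^^^^^
  File "h.py", line 17, in proj
    c=cal(n); p=R_of(c['attitude']).T@(np.array(P)-c['eye']); p=p*[1,-1,-1]; q=np.array(c['mtx'])@p; return q[1]/q[2],q[0]/q[2]
  File "h.py", line 4, in cal
    c=ctrl.calibration(n); return c
ValueError: time passes only in moves, steps and waits
```

```bash
sed -i 's/^def cal(n):/_C={k:ctrl.calibration(k) for k in("scene","top")}\ndef cal(n):/; s/c=ctrl.calibration(n); return c/return _C[n]/' h.py
sed -i "s/m=(b-r>22)&(b-g>18)/th=22 if n=='scene' else 12; m=(b-r>th)\&(b-g>th-4)/" fit2.py
cat > run.py <<'E'
from fit2 import *
print(ctrl.get_obs()['clock'],{k:len(v) for k,v in pix.items()})
cor=[('scene',(0,-.125,.165),(247.7,185)),('scene',(0,.125,.165),(335.6,238.6)),
('top',(0,.125,.165),(125+112/3.3,295+112/3.3)),('top',(0,-.125,.165),(125+448/3.3,295+117/3.3)),('top',(-.006,0,.21),(125+280/3.3,295+48/3.3)),
('scene',(-.006,0,.21),(281.4,228.9)),('top',(-.006,0,.21),(206.6,312.6))]
def cr(q,ns): return np.concatenate([np.array(proj(n,hinge([*q,np.pi/2],P)))-v for n,P,v in cor if n in ns])
for ns in(('scene',),('top',),('scene','top')):
  for wc in(0,.5,):
    r=least_squares(lambda q:np.r_[res(q,ns),wc*cr(q,ns)],[.569,-.162,-1.598],loss='soft_l1',x_scale=[.01,.01,.05])
    q=r.x;print(ns,wc,np.round(q,4),np.degrees(q[2]),'cor',np.round(cr(q,ns),1).tolist(),'rms',np.sqrt((res(q,ns)**2).sum()/len(ns))/10,'bar',hinge([*q,np.pi/2],(-.006,0,.21)))
E
python3 run.py
```

```text
12.175 {'scene': 232, 'top': 180}
('scene',) 0 [ 0.5645 -0.1591 -1.5931] -91.27824668282892 cor [-1.9, -0.4, -2.2, -0.1, -2.0, 0.9] rms 1.0169786549268776 bar [0.56918315 0.05086476 0.028     ]
('scene',) 0.5 [ 0.5645 -0.1591 -1.5947] -91.36682132836418 cor [-1.9, -0.3, -2.0, -0.1, -1.9, 1.0] rms 1.0174807139345943 bar [0.56950825 0.0508454  0.028     ]
('top',) 0 [ 0.5709 -0.1629 -1.5953] -91.4052443255436 cor [-1.4, -0.2, 0.0, -0.1, -1.2, 1.0, 2.1, -2.1] rms 0.8423228293720875 bar [0.57609746 0.04706365 0.028     ]
('top',) 0.5 [ 0.5709 -0.1629 -1.5953] -91.4040270219603 cor [-1.3, -0.2, 0.1, -0.1, -1.2, 1.0, 2.1, -2.1] rms 0.8423174518205012 bar [0.57605953 0.04705376 0.028     ]
('scene', 'top') 0 [ 0.5674 -0.1607 -1.5933] -91.286590445866 cor [-0.8, -0.5, -0.6, -0.1, 0.2, -1.2, 1.7, -0.9, 0.5, 0.1, -0.7, 0.9, 3.7, -2.9] rms 1.348075050837129 bar [0.57208438 0.0492734  0.028     ]
('scene', 'top') 0.5 [ 0.5674 -0.1607 -1.5947] -91.36881371102294 cor [-0.7, -0.4, -0.5, -0.1, 0.1, -1.1, 1.6, -0.9, 0.4, 0.1, -0.6, 1.0, 3.6, -2.9] rms 1.3476174406192365 bar [0.57239796 0.04923799 0.028     ]
```

```bash
python3 - <<'E'
from h import *
from scipy.optimize import least_squares
obs={}
for n,(r0,r1,c0,c1) in {'scene':(145,190,300,330),'top':(255,285,165,205)}.items():
    im=cv2.imread(f'pics/{n}0.png').astype(int); b,g,r=im[...,0],im[...,1],im[...,2]
    m=np.zeros(b.shape,bool); m[r0:r1,c0:c1]=((g-b>25)&(g>r+8))[r0:r1,c0:c1]
    p=np.argwhere(m); print(n,len(p),p.min(0),p.max(0),p.mean(0)); obs[n]=p
    for z in(.074,.107,.14): print(z, at_z(n,*p.mean(0),z))
# render-based fit: projected cylinder centroid & extents
def cyl(q):
    th=np.linspace(0,2*np.pi,24); return [(q[0]+.007*np.cos(t),q[1]+.007*np.sin(t),z) for z in(.074,.14) for t in th]
def f(q,ns):
    o=[]
    for n in ns:
        P=np.array([proj(n,c) for c in cyl(q)],np.float32); h=cv2.convexHull(P)
        M=cv2.moments(h); cen=np.array([M['m10'],M['m01']])/M['m00']; o.append(cen-obs[n].mean(0))
    return np.concatenate(o)
for ns in(('scene',),('top',),('scene','top')):
    r=least_squares(f,[.442,.345],args=(ns,),diff_step=1e-3,x_scale=.01);print(ns,r.x,np.round(r.fun,2))
E
```

```text
scene 150 [154 312] [180 319] [166.58666667 315.47333333]
0.074 [0.41139829 0.36897475 0.074     ]
0.107 [0.44221125 0.34535759 0.107     ]
0.14 [0.47302421 0.32174042 0.14      ]
top 48 [263 176] [270 183] [266.625      179.08333333]
0.074 [0.4446742  0.35384822 0.074     ]
0.107 [0.44457509 0.34760174 0.107     ]
0.14 [0.44447599 0.34135527 0.14      ]
('scene',) [0.44301819 0.34474806] [-0. -0.]
('top',) [0.44456377 0.3470064 ] [-0. -0.]
('scene', 'top') [0.44379659 0.34593766] [0.01 0.62 0.34 0.49]
```

Emit:
send_rows:
  increments:
    - [[-0.03,0.13,0,0.113],[-0.06,0.26,0,0.226],[-0.09,0.4,0,0.339],[-0.12,0.53,0,0.452],[-0.153,0.666,0,0.565],[-0.153,0.666,0,0.565],[-0.153,0.666,0,0.565]]
  jaw: 0.5

```text
clock: 13.05
tool_pos: [0.4438, 0.3423, 0.1916]
orientation: [180.0, -0.1, -91.8]
force: [-0.1, -0.9, 0.3]
opening: 0.0439
gripper_force: 0.0
```

Emit:
send_rows:
  increments:
    - [[0,0,0,0],[0,0,0,0]]

```text
clock: 13.3
tool_pos: [0.4439, 0.3425, 0.1923]
orientation: [-180.0, 0.0, -91.8]
force: [0.1, -0.1, 0.2]
opening: 0.0436
gripper_force: 0.0
```

Emit:
send_rows:
  increments:
    - [[0,0.015,0,0.005],[0,0.015,-0.2,0.005],[0,0.015,-0.4,0.005],[0,0.015,-0.52,0.005],[0,0.015,-0.6,0.005],[0,0.015,-0.64,0.005],[0,0.015,-0.64,0.005]]

```text
clock: 14.18
tool_pos: [0.4438, 0.3463, 0.0643]
orientation: [-180.0, -0.0, -91.3]
force: [-0.8, -0.7, 0.6]
opening: 0.0437
gripper_force: 0.0
```

Emit:
send_rows:
  increments:
    - [[0,0,0,0],[0,0,0,0],[0,0,0,0],[0,0,0,0],[0,0,0,0],[0,0,0,0]]
  jaw: 0

```text
clock: 14.92
tool_pos: [0.4437, 0.3462, 0.0643]
orientation: [-180.0, 0.0, -91.3]
force: [-0.8, -0.3, 1.7]
opening: 0.0134
gripper_force: 30.0
```

Emit:
send_rows:
  increments:
    - [[0,0,0.1,0],[0,0,0.25,0],[0,0,0.45,0],[0,-0.05,0.6,0],[0.05,-0.25,0.6,0],[0.1,-0.5,0.6,0],[0.13,-0.75,0.6,0],[0.13,-1,0.6,0]]

```text
clock: 15.92
tool_pos: [0.4696, 0.1445, 0.184]
orientation: [180.0, -0.0, -91.3]
force: [0.3, -0.2, 0.5]
opening: 0.0133
gripper_force: 30.0
```

Emit:
send_rows:
  increments:
    - [[0.03,-0.25,0,0],[0.06,-0.5,0,0],[0.1,-0.75,0,0],[0.13,-0.95,0,0],[0.13,-1,-0.15,0],[0.13,-1,-0.33,0],[0.13,-1,-0.33,0]]

```text
clock: 16.8
tool_pos: [0.4934, -0.0546, 0.1159]
orientation: [179.7, -0.1, -91.3]
force: [-1.8, -0.6, -0.7]
opening: 0.0132
gripper_force: 30.0
```

Emit:
send_rows:
  increments:
    - [[0,-0.03,0,0],[0,-0.06,0,0],[0,-0.06,0,0],[0,-0.06,0,0]]

```text
clock: 17.3
tool_pos: [0.496, -0.0658, 0.1187]
orientation: [-179.9, 0.0, -91.3]
force: [-0.5, 0.2, -1.6]
opening: 0.0133
gripper_force: 30.0
```

```bash
python3 - <<'E'
from fit2 import *
o=ctrl.get_obs();t=np.array(o['tool_pos']);print(t,o['force'],o['opening'],o['clock'])
k=6;q=[.5685,-.1608,-1.5945]
out=[]
for n in('scene','top'):
    im=ctrl.snapshot(n)[:,:,::-1]; cv2.imwrite(f'pics/{n}_hov.png',im)
    tip=np.array([t[0],t[1],.039+t[2]-.0883]); r,c=proj(n,tip); r0,c0=int(r)-60,int(c)-32
    A=cv2.resize(im[r0:r0+100,c0:c0+66],None,fx=k,fy=k,interpolation=cv2.INTER_CUBIC)
    for P,col in [(tip,(0,0,255)),(tip+[0,0,.055],(0,255,255)),(tip+[0,0,.055+.07],(0,255,255)),(hinge([*q,np.pi/2],(.005,-.075,.092)),(0,255,0)),(hinge([*q,np.pi/2],(.005,-.0375,.076)),(255,0,255))]:
        a=proj(n,P);cv2.circle(A,(int((a[1]-c0+.5)*k),int((a[0]-r0+.5)*k)),3,col,-1)
    out.append(A); print(n,r0,c0,proj(n,tip),ctrl.spot_point('probe_tip',n)[:2],ctrl.spot_point('probe',n)[:2])
cv2.imwrite('pics/hov.png',np.hstack(out))
E
```

```text
[ 0.49596415 -0.06583658  0.1187167 ] [-0.49272456  0.20289398 -1.60710601] 0.013311593276874964 17.3
scene 205 127 (np.float64(265.85057669395144), np.float64(159.60182934779905)) [{'pixel': [265.8, 163.5], 'conf': 0.49}, {'pixel': [309.3, 191.8], 'conf': 0.41}] [{'pixel': [246.1, 154.1], 'conf': 0.38}, {'pixel': [384.0, 266.7], 'conf': 0.18}]
top 179 330 (np.float64(239.81147499552407), np.float64(362.6122624405054)) [] []
```

View pics/hov.png

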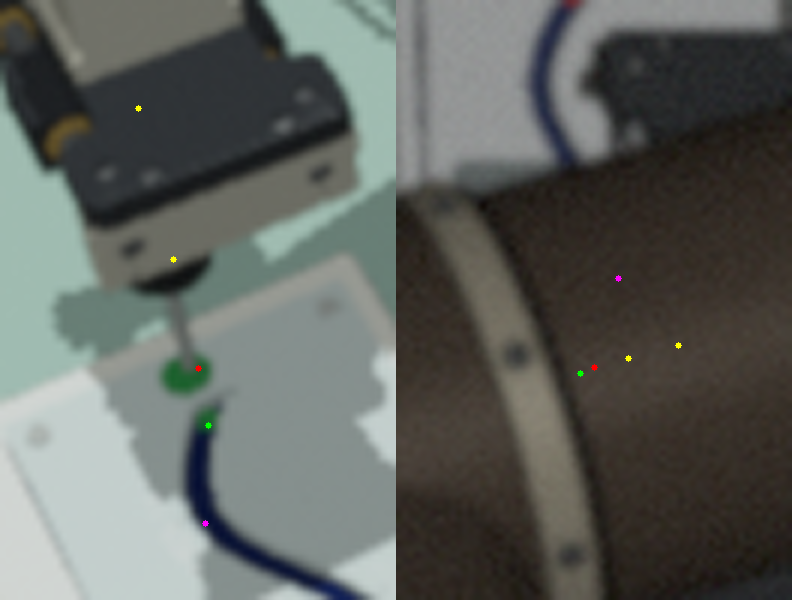

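Emit:
send_rows:
  increments:
    - [[0.008,-0.004,-0.04,0],[0.008,-0.004,-0.08,0],[0.008,-0.004,-0.115,0],[0.008,-0.004,-0.115,0]]

```text
clock: 18.1
tool_pos: [0.4968, -0.0667, 0.0943]
orientation: [179.9, -0.0, -91.3]
force: [-0.2, 0.1, -0.6]
opening: 0.0131
gripper_force: 30.0
```

Emit:
send_rows:
  increments:
    - [[0,0,-0.01,0],[0,0,-0.02,0],[0,0,-0.03,0],[0,0,-0.03,0]]

```text
clock: 18.6
tool_pos: [0.4974, -0.0666, 0.0892]
orientation: [-180.0, 0.0, -91.3]
force: [0.7, -0.2, 0.7]
opening: 0.0134
gripper_force: 30.0
```

Emit:
send_rows:
  increments:
    - [[0,0,-0.004,0],[0,0,-0.008,0],[0,0,-0.008,0]]

```text
clock: 18.98
tool_pos: [0.4975, -0.0666, 0.0878]
orientation: [-180.0, 0.0, -91.3]
force: [-0.7, 1.1, 2.6]
opening: 0.0133
gripper_force: 30.0
```

```bash
python3 - <<'E'
from fit import *
o=ctrl.get_obs();t=np.array(o['tool_pos']);print(t,np.round(o['force'],2),np.round(o['moment'],2))
q=[.5685,-.1602,-1.5945]
g=lambda y:hinge([*q,np.pi/2],(.005,y,.092-.016*np.sin(2*np.pi*(y+.075)/.15)))[:2]
# start = nearest y
ys=np.linspace(-.075,.0755,20001);G=np.array([g(y) for y in ys]);i0=np.argmin(np.hypot(*(G-t[:2]).T));print('y0',ys[i0],G[i0]-t[:2])
s=np.r_[0,np.cumsum(np.hypot(*np.diff(G[i0:],axis=0).T))];print('len',s[-1]*1e3)
n=48;S=np.interp(np.linspace(0,s[-1],n+1),s,ys[i0:])
W=np.array([g(y) for y in S]);base=t[:2]
for k in range(4):
    b=base if k==0 else W[12*k]
    print([[round((w[0]-b[0])/.2,3),round((w[1]-b[1])/.2,3),0,0] for w in W[12*k+1:12*k+13]])
np.save('W.npy',W)
E
```

```text
[ 0.49751715 -0.06663202  0.08776831] [-0.69  1.11  2.58] [0.25 0.16 0.01]
y0 -0.0736756 [-0.00051254 -0.00073452]
len 164.64775137787274
[[np.float64(0.011), np.float64(-0.014), 0, 0], [np.float64(0.026), np.float64(-0.023), 0, 0], [np.float64(0.04), np.float64(-0.033), 0, 0], [np.float64(0.054), np.float64(-0.042), 0, 0], [np.float64(0.069), np.float64(-0.05), 0, 0], [np.float64(0.084), np.float64(-0.058), 0, 0], [np.float64(0.1), np.float64(-0.066), 0, 0], [np.float64(0.116), np.float64(-0.072), 0, 0], [np.float64(0.132), np.float64(-0.077), 0, 0], [np.float64(0.149), np.float64(-0.081), 0, 0], [np.float64(0.166), np.float64(-0.083), 0, 0], [np.float64(0.183), np.float64(-0.084), 0, 0]]
[[np.float64(0.017), np.float64(0.001), 0, 0], [np.float64(0.034), np.float64(0.004), 0, 0], [np.float64(0.051), np.float64(0.008), 0, 0], [np.float64(0.067), np.float64(0.013), 0, 0], [np.float64(0.083), np.float64(0.019), 0, 0], [np.float64(0.099), np.float64(0.026), 0, 0], [np.float64(0.114), np.float64(0.034), 0, 0], [np.float64(0.129), np.float64(0.042), 0, 0], [np.float64(0.144), np.float64(0
[... 565 characters left out ...]
 [np.float64(0.155), np.float64(0.071), 0, 0], [np.float64(0.172), np.float64(0.072), 0, 0], [np.float64(0.189), np.float64(0.072), 0, 0]]
[[np.float64(0.017), np.float64(-0.002), 0, 0], [np.float64(0.034), np.float64(-0.005), 0, 0], [np.float64(0.05), np.float64(-0.009), 0, 0], [np.float64(0.067), np.float64(-0.015), 0, 0], [np.float64(0.082), np.float64(-0.022), 0, 0], [np.float64(0.098), np.float64(-0.03), 0, 0], [np.float64(0.112), np.float64(-0.038), 0, 0], [np.float64(0.127), np.float64(-0.047), 0, 0], [np.float64(0.141), np.float64(-0.057), 0, 0], [np.float64(0.156), np.float64(-0.066), 0, 0], [np.float64(0.17), np.float64(-0.076), 0, 0], [np.float64(0.184), np.float64(-0.086), 0, 0]]
```

Emit:
send_rows:
  increments:
    - [[0.011,-0.014,0,0],[0.026,-0.023,0,0],[0.04,-0.033,0,0],[0.054,-0.042,0,0],[0.069,-0.05,0,0],[0.084,-0.058,0,0]]

```text
clock: 19.73
tool_pos: [0.5113, -0.0788, 0.087]
orientation: [179.7, -0.0, -91.3]
force: [-7.8, 1.7, 8.3]
opening: 0.0135
gripper_force: 30.1
```

Emit:
send_rows:
  increments:
    - [[0.016,-0.008,0.001,0],[0.032,-0.014,0.002,0],[0.048,-0.019,0.002,0],[0.065,-0.023,0.002,0],[0.082,-0.025,0.002,0],[0.099,-0.026,0.002,0]]

```text
clock: 20.48
tool_pos: [0.5345, -0.0835, 0.0879]
orientation: [-180.0, 0.0, -91.3]
force: [-0.4, 0.4, -0.3]
opening: 0.0136
gripper_force: 30.0
```

Emit:
send_rows:
  increments:
    - [[0.017,0.001,-0.001,0],[0.034,0.004,-0.002,0],[0.051,0.008,-0.002,0],[0.067,0.013,-0.002,0],[0.083,0.019,-0.002,0],[0.099,0.026,-0.002,0],[0.114,0.034,-0.002,0]]

```text
clock: 21.35
tool_pos: [0.557, -0.0766, 0.0876]
orientation: [-180.0, -0.0, -91.3]
force: [-1.1, -0.9, 1.4]
opening: 0.0136
gripper_force: 30.0
```

Emit:
send_rows:
  increments:
    - [[0.015,0.008,0,0],[0.03,0.017,0,0],[0.044,0.026,0,0],[0.059,0.035,0,0],[0.073,0.045,0,0],[0.087,0.054,0,0],[0.102,0.063,0,0],[0.117,0.072,0,0]]

```text
clock: 22.35
tool_pos: [0.5802, -0.0622, 0.0875]
orientation: [180.0, -0.0, -91.3]
force: [-2.5, -2.4, 1.7]
opening: 0.0134
gripper_force: 30.0
```

Emit:
send_rows:
  increments:
    - [[0.015,0.009,0,0],[0.03,0.017,0,0],[0.045,0.024,0,0],[0.061,0.031,0,0],[0.077,0.036,0,0],[0.094,0.041,0,0],[0.111,0.044,0,0],[0.128,0.045,0,0]]

```text
clock: 23.35
tool_pos: [0.6057, -0.0531, 0.0875]
orientation: [180.0, 0.0, -91.3]
force: [-3.6, 0.4, 2.4]
opening: 0.0134
gripper_force: 30.0
```

Emit:
send_rows:
  increments:
    - [[0.017,0,0,0],[0.034,-0.002,0,0],[0.051,-0.005,0,0],[0.067,-0.009,0,0],[0.084,-0.015,0,0],[0.099,-0.022,0,0],[0.115,-0.03,0,0],[0.129,-0.038,0,0]]

```text
clock: 24.35
tool_pos: [0.6317, -0.061, 0.0876]
orientation: [-180.0, 0.0, -91.3]
force: [-2.1, 1.3, 1.3]
opening: 0.0135
gripper_force: 30.0
```

Emit:
send_rows:
  increments:
    - [[0.015,-0.009,0,0],[0.029,-0.019,0,0],[0.044,-0.028,0,0],[0.058,-0.038,0,0],[0.068,-0.045,0,0],[0.07,-0.046,0,0]]

```text
clock: 25.1
tool_pos: [0.6459, -0.0703, 0.0876]
orientation: [-180.0, -0.0, -91.3]
force: [-0.4, 0.5, 2.1]
opening: 0.0136
gripper_force: 30.0
```

Emit:
send_rows:
  increments:
    - [[0.004,-0.003,0,0],[0.007,-0.004,0,0],[0.007,-0.004,0,0],[0.007,-0.004,0.05,0],[0.007,-0.004,0.15,0],[0.007,-0.004,0.35,0],[-0.1,0.2,0.48,0],[-0.22,0.45,0.48,0],[-0.34,0.7,0.48,0],[-0.46,0.95,0.48,0]]

```text
clock: 26.35
tool_pos: [0.553, 0.1214, 0.1845]
orientation: [-179.9, 0.0, -91.3]
force: [1.0, 0.6, -0.5]
opening: 0.0132
gripper_force: 30.0
```

Emit:
send_rows:
  increments:
    - [[-0.12,0.25,0,0],[-0.25,0.5,0,0],[-0.38,0.75,0,0],[-0.5,1,0,0],[-0.5,1,0,0],[-0.5,1,0,0]]

```text
clock: 27.1
tool_pos: [0.4535, 0.3201, 0.1839]
orientation: [-180.0, 0.0, -91.2]
force: [-0.0, -1.0, -0.8]
opening: 0.0134
gripper_force: 30.0
```

Emit:
send_rows:
  increments:
    - [[-0.025,0.07,0,0],[-0.049,0.13,0,0],[-0.049,0.13,-0.1,0],[-0.049,0.13,-0.22,0],[-0.049,0.13,-0.22,0],[-0.049,0.13,-0.22,0]]

```text
clock: 27.85
tool_pos: [0.4442, 0.3463, 0.1404]
orientation: [-180.0, 0.0, -91.3]
force: [-0.6, 0.3, -0.1]
opening: 0.0135
gripper_force: 30.0
```

```bash
python3 - <<'E'
from h import *
o=ctrl.get_obs();t=np.array(o['tool_pos']);print(t,o['force'])
k=6;n='scene';im=ctrl.snapshot(n)[:,:,::-1]
tip=np.array([t[0],t[1],.015+t[2]-.0643]);r0,c0=110,260
A=cv2.resize(im[r0:r0+100,c0:c0+130],None,fx=k,fy=k,interpolation=cv2.INTER_CUBIC)
for P,col in[(tip,(0,0,255)),(tip+[0,0,.055],(0,255,255)),(np.array([.4437,.3462,.07]),(0,255,0))]:
    a=proj(n,P);cv2.circle(A,(int((a[1]-c0+.5)*k),int((a[0]-r0+.5)*k)),3,col,-1)
cv2.imwrite('pics/ret.png',A)
E
```

```text
[0.44420323 0.34632444 0.14043157] [-0.62980628  0.25225441 -0.11157401]
```

View pics/ret.png

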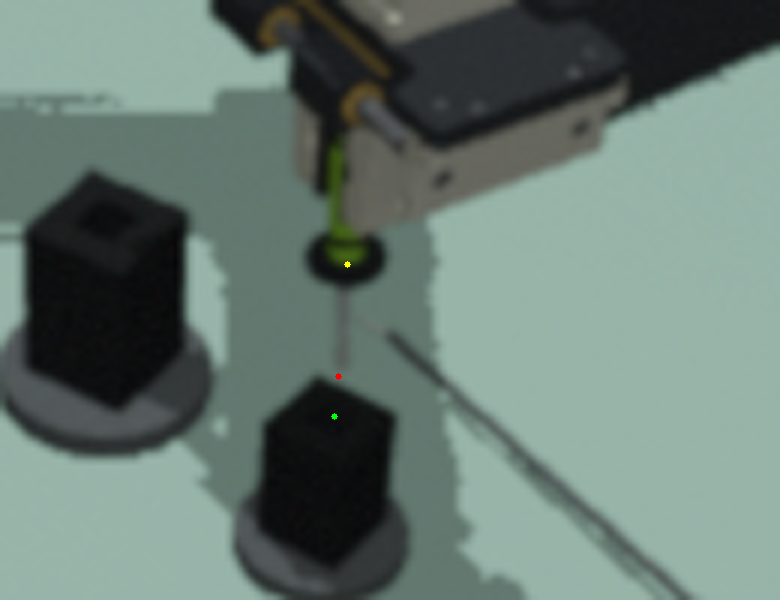

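Emit:
send_rows:
  increments:
    - [[0,0,-0.05,0],[0,0,-0.12,0],[0,0,-0.2,0],[0,0,-0.27,0],[0,0,-0.33,0],[0,0,-0.36,0]]

```text
clock: 28.65
tool_pos: [0.4435, 0.3456, 0.0665]
orientation: [180.0, -0.1, -91.3]
force: [0.5, 0.7, -0.1]
opening: 0.0132
gripper_force: 30.0
```

Emit:
send_rows:
  increments:
    - [[0,0,-0.01,0],[0,0,-0.02,0],[0,0,-0.026,0],[0,0,-0.026,0]]

```text
clock: 29.15
tool_pos: [0.4442, 0.3462, 0.0643]
orientation: [-179.9, 0.1, -91.2]
force: [-3.9, -3.0, 12.3]
opening: 0.0136
gripper_force: 30.0
```

Emit:
send_rows:
  increments:
    - [[0,0,0,0],[0,0,0,0],[0,0,0,0]]
  jaw: 0.5

```text
clock: 29.52
tool_pos: [0.4437, 0.346, 0.0624]
orientation: [-180.0, 0.0, -91.3]
force: [0.0, -0.1, -0.3]
opening: 0.0377
gripper_force: 0.0
```

Emit:
send_rows:
  increments:
    - [[0,0,0,0],[0,0,0.1,0],[0,0,0.35,0],[0,0,0.63,0],[0.1,-0.2,0.63,-0.12],[0.2,-0.4,0.63,-0.24],[0.3,-0.65,0.63,-0.36],[0.4,-0.9,0.63,-0.48],[0.4,-1,0.63,-0.6]]

```text
clock: 30.65
tool_pos: [0.5243, 0.1435, 0.1881]
orientation: [-180.0, -0.0, -143.3]
force: [0.3, 0.6, -0.3]
opening: 0.0437
gripper_force: 0.0
```

```bash
python3 - <<'E'
from h import *
o=ctrl.get_obs();print(o['tool_pos'],o['orientation'],o['clock'])
im=ctrl.snapshot('scene')[:,:,::-1].astype(int); cv2.imwrite('pics/after.png',im)
b,g,r=im[...,0],im[...,1],im[...,2]
m=np.zeros(b.shape,bool); m[145:190,300:330]=((g-b>25)&(g>r+8))[145:190,300:330]
p=np.argwhere(m);print(len(p),p.min(0),p.max(0),p.mean(0),'before 150 [154 312] [180 319] [166.6 315.5]')
E
```

```text
[0.52430567 0.1435065  0.18810877] [-1.79990831e+02 -3.21508670e-02 -1.43301227e+02] 30.65
150 [154 312] [179 320] [166.60666667 315.96666667] before 150 [154 312] [180 319] [166.6 315.5][ WARN:0@1.609] global loadsave.cpp:1063 imwrite_ Unsupported depth image for selected encoder is fallbacked to CV_8U.
```

Emit:
send_rows:
  increments:
    - [[0.06,-0.12,0,-0.115],[0.12,-0.24,0,-0.23],[0.19,-0.36,0,-0.345],[0.248,-0.469,0,-0.449],[0.248,-0.469,-0.2,-0.449],[0.248,-0.469,-0.4,-0.449],[0.248,-0.469,-0.55,-0.449],[0.248,-0.469,-0.65,-0.449],[0.248,-0.469,-0.65,-0.449]]
  jaw: 0.35

```text
clock: 31.82
tool_pos: [0.5721, 0.0519, 0.0567]
orientation: [-179.9, -0.2, 178.6]
force: [0.6, -0.1, 1.0]
opening: 0.0303
gripper_force: 0.0
```

Emit:
send_rows:
  increments:
    - [[0,-0.006,-0.1,0],[0,-0.006,-0.2,0],[0,-0.006,-0.28,0],[0,-0.006,-0.32,0],[0,-0.006,-0.32,0]]

```text
clock: 32.45
tool_pos: [0.5732, 0.0509, -0.0058]
orientation: [-180.0, -0.0, 178.6]
force: [0.2, 0.1, 0.3]
opening: 0.0311
gripper_force: 0.0
```

Emit:
send_rows:
  increments:
    - [[0,0,0,0],[0,0,0,0],[0,0,0,0],[0,0,0,0],[0,0,0,0]]
  jaw: 0

```text
clock: 33.08
tool_pos: [0.5735, 0.0503, -0.0051]
orientation: [-180.0, 0.0, 178.6]
force: [0.2, -5.2, 4.6]
opening: 0.0078
gripper_force: 29.6
```

```bash
python3 - <<'E'
from fit import *
o=ctrl.get_obs();print(o['tool_pos'],o['opening'],o['force'])
q=[.5685,-.1602,-1.5945]; B=lambda a:hinge([*q,a],(-.006,0,.21))
A=np.linspace(np.pi/2,-.01,29)
for k in range(0,28,12):
    b=B(A[k]);print([np.round((B(a)-b)/.2,3).tolist()+[0] for a in A[k+1:k+13]])
E
```

```text
[ 0.57351065  0.05034878 -0.00513264] 0.007848467324164578 [ 0.16921477 -5.2267273   4.55232482]
[[0.0, 0.0, 0.059, 0], [-0.0, -0.003, 0.118, 0], [-0.0, -0.01, 0.177, 0], [-0.0, -0.02, 0.236, 0], [-0.001, -0.033, 0.294, 0], [-0.001, -0.05, 0.351, 0], [-0.002, -0.069, 0.407, 0], [-0.002, -0.092, 0.461, 0], [-0.003, -0.118, 0.515, 0], [-0.003, -0.147, 0.566, 0], [-0.004, -0.179, 0.617, 0], [-0.005, -0.213, 0.665, 0]]
[[-0.001, -0.037, 0.046, 0], [-0.002, -0.077, 0.09, 0], [-0.003, -0.119, 0.132, 0], [-0.004, -0.163, 0.171, 0], [-0.005, -0.21, 0.208, 0], [-0.006, -0.258, 0.242, 0], [-0.007, -0.309, 0.273, 0], [-0.009, -0.361, 0.302, 0], [-0.01, -0.414, 0.327, 0], [-0.011, -0.469, 0.349, 0], [-0.012, -0.525, 0.368, 0], [-0.014, -0.583, 0.384, 0]]
[[-0.001, -0.058, 0.013, 0], [-0.003, -0.116, 0.022, 0], [-0.004, -0.175, 0.028, 0], [-0.006, -0.235, 0.031, 0]]
```

Emit:
send_rows:
  increments:
    - [[0,0,0,0],[0,0,0,0],[0,0,0,0],[0,0,-0.03,0],[0,0,-0.06,0],[0,0,-0.08,0],[0,0,-0.08,0]]
  jaw: 0.35

```text
clock: 33.95
tool_pos: [0.5729, 0.0508, -0.0222]
orientation: [-180.0, -0.1, 178.6]
force: [0.1, -0.3, -0.5]
opening: 0.0308
gripper_force: 0.0
```

Emit:
send_rows:
  increments:
    - [[0,0,0,0],[0,0,0,0],[0,0,0,0],[0,0,0,0],[0,0,0,0]]
  jaw: 0

```text
clock: 34.58
tool_pos: [0.5733, 0.0503, -0.0214]
orientation: [-180.0, -0.0, 178.6]
force: [0.7, -5.9, 1.4]
opening: 0.0088
gripper_force: 30.0
```

Emit:
send_rows:
  increments:
    - [[0,0,0.059,0],[0,-0.003,0.118,0],[0,-0.01,0.177,0],[0,-0.02,0.236,0],[-0.001,-0.033,0.294,0],[-0.001,-0.05,0.351,0],[-0.002,-0.069,0.407,0],[-0.002,-0.092,0.461,0],[-0.003,-0.118,0.515,0],[-0.003,-0.147,0.566,0],[-0.004,-0.179,0.617,0],[-0.005,-0.213,0.665,0]]

```text
clock: 36.08
tool_pos: [0.5723, 0.0092, 0.1124]
orientation: [179.9, 0.0, 178.6]
force: [-0.6, 8.0, -2.1]
opening: 0.0088
gripper_force: 30.0
```

Emit:
send_rows:
  increments:
    - [[-0.001,-0.037,0.046,0],[-0.002,-0.077,0.09,0],[-0.003,-0.119,0.132,0],[-0.004,-0.163,0.171,0],[-0.005,-0.21,0.208,0],[-0.006,-0.258,0.242,0],[-0.007,-0.309,0.273,0],[-0.009,-0.361,0.302,0],[-0.01,-0.414,0.327,0],[-0.011,-0.469,0.349,0],[-0.012,-0.525,0.368,0],[-0.014,-0.583,0.384,0]]

```text
clock: 37.58
tool_pos: [0.5697, -0.1079, 0.191]
orientation: [179.9, 0.1, 178.6]
force: [-2.3, 6.2, 6.0]
opening: 0.0089
gripper_force: 30.0
```

Emit:
send_rows:
  increments:
    - [[-0.001,-0.058,0.013,0],[-0.003,-0.116,0.022,0],[-0.004,-0.175,0.028,0],[-0.006,-0.235,0.031,0],[-0.006,-0.245,0.031,0]]

```text
clock: 38.2
tool_pos: [0.5686, -0.1539, 0.1965]
orientation: [179.7, 0.2, 178.6]
force: [-5.2, 28.9, 14.5]
opening: 0.0085
gripper_force: 30.0
```

Emit:
send_rows:
  increments:
    - [[0,-0.01,0,0],[0,-0.01,0,0]]

```text
clock: 38.45
tool_pos: [0.5687, -0.1539, 0.1965]
orientation: [179.6, 0.2, 178.7]
force: [-6.3, 30.2, 15.1]
opening: 0.009
gripper_force: 30.0
```

Emit:
send_rows:
  increments:
    - [[0,0.02,0,0],[0,0.02,0,0],[0,0.02,0,0],[0,0.02,0,0],[0,0.02,0.15,0],[0,0.02,0.4,0],[0,0.02,0.6,0],[0,0.4,0.6,0],[-0.2,0.7,0.6,0],[-0.3,1,0.6,0]]
  jaw: 0.4

```text
clock: 39.7
tool_pos: [0.5151, 0.0213, 0.3142]
orientation: [-180.0, -0.0, 178.5]
force: [0.5, 1.2, 0.1]
opening: 0.0349
gripper_force: 0.0
```

```bash
python3 - <<'E'
from h import *
o=ctrl.get_obs();print(o['tool_pos'],o['clock'],o['force'])
S=ctrl.snapshot('scene')[:,:,::-1]; cv2.imwrite('pics/end.png',cv2.resize(S,(800,600)))
from fit import *
q=[.5685,-.1602,-1.5945]
for a in(0,.05): print(a,[np.round(np.array(proj('scene',hinge([*q,a],P)))*600/420,0).tolist() for P in[(-.012,.125,.165),(-.012,-.125,.165),(-.006,.055,.21),(-.006,-.055,.21)]])
E
```

```text
[0.51508049 0.0212541  0.31419897] 39.7 [0.54733934 1.16126646 0.11198729]
0 [[459.0, 209.0], [314.0, 139.0], [390.0, 174.0], [326.0, 143.0]]
0.05 [[456.0, 216.0], [312.0, 145.0], [387.0, 183.0], [323.0, 152.0]]
```

View pics/end.png

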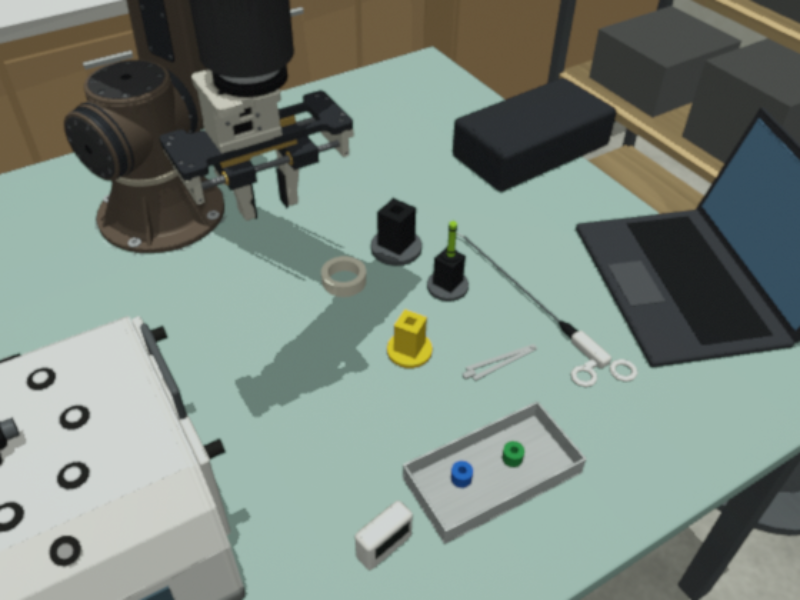

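The last picture shows the door flush with the hood (bar near 180,375), the probe upright in the small black stand (452,240), and everything else where it was.

```bash
python3 -c "
from plant import ctrl
print(ctrl.close_job())"
```

```text
the job is handed in; nothing more can be done
None
```

I opened the door fully, traced the groove from the green dot to the red dot in one slow pass with the tip down, put the probe back in its stand, pushed the door shut to its stop, and handed the job in at about 40 s; no verdict came back.

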